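# Set the curing lamp's timer and start it

### The job

Two resin pendants lie in the grey curing lamp. With a fingertip, push the lever of its rotary timer clockwise, click by click, to the fourth bar after the off dot without going past it, and then press the start button fully down for a moment and let it come up again. Only touch the controls, gently: do not pinch the lever, do not lift or shift the lamp, and leave everything around it where it is.

Things in the scene. Friction and masses are not known exactly. Their poses are not given: they have to be found in the camera images.
- timer (a joint): timer angle in rad, clockwise from above. 0 = off dot; one click = 0.5236 (30 degrees), bar n at n x 0.5236, so the fourth bar is 2.094; end stop at the sixth, 3.142. Starts between off and the second bar. Sprung detents: about 2 to 3 N near the lever's end carries it over the hump half-way between two positions; then it snaps into the next by itself, ahead of the finger
- timer_axis (a point): point on the timer's vertical turning axis at the roof surface, 80 mm above the worktop. White marks lie on the roof round it at 54 to 69 mm radius, 30 degrees apart: a round dot (off) at the left (lamp +y), then clockwise six bars, each longer than the last; the third bar is straight to the back (lamp +x), the sixth to the right (lamp -y)
- timer_lever: black timer lever, white line on top; origin on the turning axis at roof level, x along the lever outward, z up. A bar 10 mm wide reaching 50 mm from the axis, 4 to 26.5 mm above the roof. Hub 12 mm radius to 26.5 mm height, skirt 17 mm radius to 8.5 mm: beside the bar, 30 to 48 mm from the axis, there is free room for a fingertip down to 5 mm above the roof
- start (a joint): travel of the start button in m, 0 = up, 0.006 = fully down; spring return, about 5 N holds it fully down
- start_top (a point): centre of the top of the start button, a white round push button of 28 mm diameter in a black collar of 44 mm diameter, on the right-hand part of the lamp's roof, 75 mm to the right of the lamp's middle; 22 mm above the roof when up, the collar 12 mm
- lamp: grey curing lamp, loose on rubber feet, about 1.5 kg: a tunnel open to the front, 150 mm deep (x), 230 mm wide (y), 80 mm high; origin at the centre of its underside, x to its back (away from the robot), y to its left, z up. Timer axis at (-12, +42) mm, start button at (0, -75) mm in this frame. Sideways pushes over about 8 N may slide it
- spool: bystander: white wire spool, 43 mm diameter, 22 mm high, standing loose on the front part of the lamp's roof between timer and button; origin at the centre of its underside
- resin: bystander: black dropper bottle, 25 mm diameter, 86 mm high, standing on the worktop to the right of the lamp; origin at the centre of its underside
- jar_yellow: bystander: glass bead jar with brown lid, 42 mm diameter, 50 mm high, on the worktop to the left of the lamp; origin at the centre of its underside
- pendant_in_a: bystander: flower pendant 31x35x5 mm lying inside the lamp, left; origin at the centre of its underside
- pendant_in_b: bystander: flower pendant 31x34x5 mm lying inside the lamp, right; origin at the centre of its underside
- tape: bystander: roll of tape, 62 mm diameter, 19 mm high, on the worktop to the left; origin at the centre of its underside

How it is judged:
By the outcome, as a careful person would: the job done as asked, in the order asked, and still so for the second after the job is handed in, with the robot touching nothing.
It also fails if it takes over 56 s, if anything falls off the work surface, if the arm or the gripper's body presses on something with over 40 N, if the wrist force passes 120 N, or if a joint passes its speed limit or range.

### The arm

A 6-joint arm with a two-finger parallel gripper is mounted at the origin on a cart in front of the work surface, level with it; the furniture and walls round the work are solid. World frame = base frame: x ahead of the robot, y to its left, z up, the work surface at z = 0. Lengths are in m, angles in rad, forces in N, time in s.
With the tool pointing down it reaches from about 0.375 to 0.9 m from the base axis. Payload 3.1 kg.
Tool frame: the origin (TCP) lies on the front face of the gripper's body, between the roots of the fingers; the fingertips stand 70 mm ahead of it and the grasp point (between the pads) lies 51 mm ahead of it; z points along the fingers, y is the line along which they close (so a half turn about z gives the same grasp; the last joint's range is limited). The gripper opens to 87 mm and grips with 3 to 60 N. Pads are 19 mm wide; open, the fingers measure 117 mm over their backs; the gripper's body (75 mm by 190 mm) begins 51 mm behind the grasp point.
Start: joints at [-1.284, 0.527, 1.433, -0, 1.181, -0.178], TCP at [0.281, -0.558, 0.292] pointing down, gripper open.
Joint ranges: [-3.08, 3.08], [-0.75, 2.2], [0.22, 2.44], [-1.43, 4.57], [0, 2.65], [-2.85, 2.85]. Speed limits (rad/s): [2.79, 2.79, 3.14, 3.14, 3.14, 3.14].

### API

Orientations are given as a unit quaternion [x, y, z, w].
In Python, from rig import robot, cams, ticket gives the robot as it stands. The module is installed in compiled form; this text tells all that it offers.
- The arm moves only by the shell command python3 -m crank 'ROWS' [FORCE]. ROWS is JSON, a list of rows, each a list of 7 numbers: the shift along the tool's x, y, z in cm, then the turn, a rotation vector about the tool's x, y, z in rad, then the closure, from 0 (fully open) to 1 (shut). A call has 1 to 5 rows; each row shifts and turns the commanded pose from where the row before left it, along the tool's axes as they then stand; what a row does not reach is not made up. A row lasts 1/8 s, in which the tool goes at most 62.5 mm and 10.7 degrees, less where a joint would pass 70% of its speed; a pose out of reach is approached as far as the arm can. A call is refused whole if a number of a shift passes 6.25 or a number of a turn 0.188, either way. A call with a gripper value outside its range is refused whole. The fingers move at their own pace and stop on an object; FORCE is the grip in N (left out, the last holds). Time passes only in rows, so rows that do not move let the fingers close. It gives the time, the measured TCP pose, the force, the opening and the grip force at its end, in the units of the state.
- robot.get_obs(): the state, without advancing time (a new reading comes with each control period).
- cams.camera(name): name is "side" or "top" or "wrist"; returns the picture (420x560x3 uint8, red, green, blue); there is no depth.
- cams.camera_info(name): a dict with "intrinsics" (3x3 intrinsics, pixels), "pose" (4x4, takes a point from camera to world coordinates). Camera axes: x right, y down, z forward; pixel columns grow to the right and rows downward; lengths in m; the calibration is good to about 2 mm. A picture is of the moment at which its call begins: read the wrist's pose just before it. camera_info takes no time and is no camera call; for the wrist camera it gives the pose at the moment of the call.
- ticket.hand_in(): hands the job in; it is judged then, once.
The state is a dict: "time": time; "q": joint angles; "joint_velocities": joint speeds; "joint_torque": joint torques, N m; "position": TCP position; "tool_rot": TCP orientation; "ft_force": force on the tool from outside, world axes, zero at the start; "moment": the same for the moment, N m; "grip_width": finger opening in m; "grip_force": force on a finger pad.
Only numpy, scipy, OpenCV 4.12 (cv2) and the standard library are available. Lean on these libraries where they do the work, as an engineer would, in place of code of your own. Each camera call takes 0.05 s, during which the arm holds its last target. There are 200 camera calls.

## Working session

There is one attempt and no reset: what is moved stays moved. The work goes in short steps, Python scripts to look and compute and a shell command to move; the robot and the scene stay as the last step left them, time stands still between calls to the robot, and variables do not carry over. Pictures are saved under pics/ and viewed, at most 10 in all, crops included, and the job is handed in when it is done.

```bash
mkdir -p pics; python3 - <<'E'
from rig import robot,cams
import cv2,numpy as np
for n in("top","side"):
    im=cams.camera(n); cv2.imwrite(f"pics/{n}0.png",im[...,::-1])
    i=cams.camera_info(n); print(n,np.round(i["intrinsics"],1).tolist(),np.round(i["pose"],3).tolist())
o=robot.get_obs(); print(o)
E
```

```text
top [[497.9, 0.0, 279.3], [0.0, 497.9, 207.8], [0.0, 0.0, 1.0]] [[-0.013, -0.988, 0.154, 0.336], [-1.0, 0.016, 0.013, 0.101], [-0.015, -0.154, -0.988, 1.111], [0.0, 0.0, 0.0, 1.0]]
side [[445.8, 0.0, 276.5], [0.0, 445.8, 207.6], [0.0, 0.0, 1.0]] [[-0.197, -0.574, 0.795, -0.374], [-0.98, 0.119, -0.157, 0.25], [-0.004, -0.81, -0.586, 0.734], [0.0, 0.0, 0.0, 1.0]]
{'time': 0.1, 'q': array([-1.28350507e+00,  5.28388170e-01,  1.43374923e+00, -6.49430826e-06,
        1.18140192e+00, -1.78468261e-01]), 'joint_velocities': array([-0.00124693, -0.00301631, -0.00098528, -0.00129336,  0.0012641 ,
       -0.00029109]), 'joint_torque': array([-1.97452619e-04, -4.40985954e+01, -1.77150983e+01,  6.35277084e-02,
        5.33916685e-02, -4.57465251e-05]), 'position': array([ 0.28058329, -0.55790327,  0.29136809]), 'tool_rot': array([ 9.73005092e-01,  2.30781593e-01, -5.59327542e-05, -9.71728314e-04]), 'ft_force': array([ 0.26731664, -0.23397126, -0.45257887]), 'moment': array([-0.00017245, -0.00817339,  0.0178887 ]), 'grip_force': 0.0, 'grip_width': 0.08689432772646774}
```

View pics/top0.png

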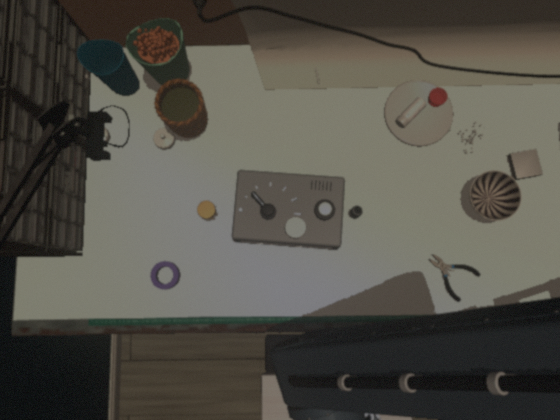

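View pics/side0.png

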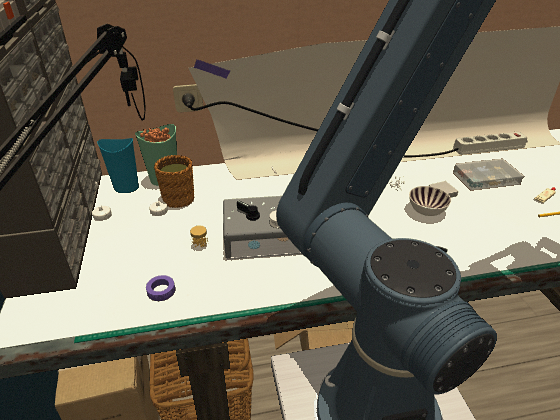

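The top view shows the lamp with the timer hub near (268,212), the lever end near (254,195), the button near (325,209) and the spool near (295,228). The side view shows the arm covering the lamp's right part. I'll measure on an enlarged crop.

```bash
cat >h.py <<'E'
import numpy as np,cv2
from rig import robot,cams
def ray(info,px,z):
    K=np.array(info["intrinsics"]);P=np.array(info["pose"])
    d=P[:3,:3]@np.linalg.solve(K,[px[0],px[1],1.]);o=P[:3,3]
    return o+d*(z-o[2])/d[2]
def proj(info,p):
    K=np.array(info["intrinsics"]);P=np.array(info["pose"])
    c=K@(P[:3,:3].T@(np.array(p)-P[:3,3]));return c[:2]/c[2]
E
python3 - <<'E'
from h import *
im=cv2.imread("pics/top0.png");i=cams.camera_info("top")
c=im[160:260,220:370];c=cv2.convertScaleAbs(cv2.resize(c,None,fx=5,fy=5,interpolation=cv2.INTER_CUBIC),alpha=1.8)
cv2.imwrite("pics/crop0.png",c)
for n,p,z in[("hub",(268,212),.1065),("tip",(254,195),.1065),("dot",(240,209),.08),("btn",(325,209),.102),("spool",(295,228),.102)]:print(n,ray(i,p,z).round(4))
E
```

```text
hub [0.4843 0.1372 0.1065]
tip [0.52   0.1656 0.1065]
dot [0.4955 0.1968 0.08  ]
btn [0.4894 0.0206 0.102 ]
spool [0.4512 0.0827 0.102 ]
```

View pics/crop0.png

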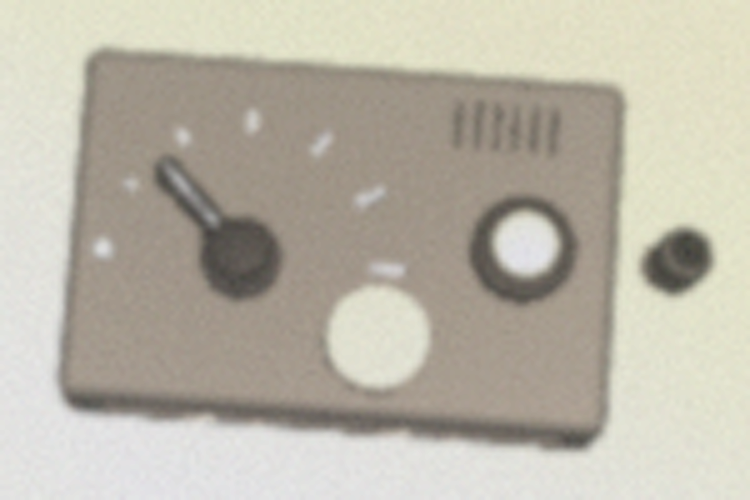

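The crop shows the off dot at (103,248), bars 1–6 at (131,183), (183,135), (252,121), (320,145), (370,197) and (388,270), the lever from about (238,255) to (165,162), and the button top at (525,243).

```bash
python3 - <<'E'
from h import *
i=cams.camera_info("top")
f=lambda p,z:ray(i,((p[0]+.5)/5+220-.5,(p[1]+.5)/5+160-.5),z)
M=[f(p,.08)[:2] for p in[(103,248),(131,183),(183,135),(252,121),(320,145),(370,197),(388,270)]]
M=np.array(M);A=np.c_[2*M,np.ones(7)];s=np.linalg.lstsq(A,(M**2).sum(1),rcond=None)[0];c=s[:2]
print("axis",c,"r",np.hypot(*(M-c).T))
a=np.degrees(np.arctan2(*(M-c).T[::-1]));yaw=np.mean(a-90+30*np.arange(7));print(a,"yaw",yaw)
Y=np.radians(yaw);R=np.array([[np.cos(Y),-np.sin(Y)],[np.sin(Y),np.cos(Y)]])
hub=f((240,250),.1065)[:2];print("hub",hub)
for n,p in[("tip",(165,162)),("base",(218,226)),("mid",(190,190))]:
  v=f(p,.1065)[:2];d=v-c;print(n,v,"ang",90+yaw-np.degrees(np.arctan2(d[1],d[0])),np.hypot(*d))
o=c-R@[-.012,.042];print("lamp",o)
print("btn pred",o+R@[0,-.075],"seen",f((525,243),.102)[:2]);print("spool",f((378,336),.102)[:2])
print("corners",[o+R@np.array(k) for k in[(.075,.115),(.075,-.115),(-.075,-.115),(-.075,.115)]])
E
```

```text
axis [0.48823819 0.13699923] r [0.05982323 0.05868785 0.06025872 0.06022887 0.05891453 0.05926251
 0.06000955]
[ 83.43811899  54.18837496  25.09295843  -3.47082381 -33.14377836
 -63.16942068 -94.14912066] yaw -4.459098733699817
hub [0.489276   0.13799261]
tip [0.52631252 0.16844514] ang 45.98731667669031 0.049381164984044434
base [0.49934298 0.14689396] ang 43.83882732893671 0.01487353125153934
mid [0.51447256 0.15825005] ang 46.53214364591202 0.03376150735082243
lamp [0.49693648 0.09419339]
btn pred [0.49110542 0.01942041] seen [0.49103217 0.02137578]
spool [0.45363326 0.08224883]
corners [array([0.58065041, 0.20301424]), array([ 0.56276851, -0.02628957]), array([ 0.41322254, -0.01462746]), array([0.43110445, 0.21467635])]
```

```bash
python3 -m crank '[[3.8,-4.03,0,0,0,0,1],[3.8,-4.03,0,0,0,0,1],[3.8,-4.03,0,0,0,0,1],[3.8,-4.03,0,0,0,0,1],[3.8,-4.03,0,0,0,0,1]]' 20
python3 -m crank '[[3.8,-4.03,0,0,0,0,1],[3.8,-4.03,0,0,0,0,1],[3.8,-4.03,0,0,0,0,1],[3.8,-4.03,0,0,0,0,1],[3.8,-4.03,0,0,0,0,1]]'
python3 -m crank '[[3.8,-4.03,0,0,0,0,1],[3.8,-4.03,0,0,0,0,1],[3.8,-4.03,0,0,0,0,1],[3.8,-4.03,0,0,0,0,1]]'
python3 -m crank '[[0,0,0,0,0,-0.181,1],[0,0,0,0,0,-0.181,1],[0,0,0,0,0,-0.181,1],[0,0,0,0,0,-0.181,1],[0,0,0,0,0,-0.181,1]]'
python3 -m crank '[[0,0,0,0,0,-0.181,1],[0,0,0,0,0,-0.181,1],[0,0,0,0,0,-0.181,1],[0,0,0,0,0,-0.181,1],[0,0,0,0,0,-0.181,1]]'
python3 -m crank '[[0,0,2,0,0,0,1],[0,0,2,0,0,0,1],[0,0,0,0,0,0,1]]'
cat >>h.py <<'E'
C=np.array([.4882,.1370]);YAW=-4.46
def rep(th=45):
    from scipy.spatial.transform import Rotation as Ro
    o=robot.get_obs();R=Ro.from_quat(o["tool_rot"]).as_matrix()
    az=np.radians(90+YAW-th);u=np.array([np.cos(az),np.sin(az)]);t=np.array([u[1],-u[0]])
    p=o["position"];d=p[:2]-C
    print("t",round(o["time"],2),"pos",p.round(4),"yaw",np.degrees(np.arctan2(R[1,0],R[0,0])).round(1),"want",np.degrees(az)+90,"tilt",R[:,2].round(3))
    print("radial mm",(d@u*1e3).round(1),"tang mm",(d@t*1e3).round(1),"F",o["ft_force"].round(2),"w",round(o["grip_width"],4),"q6",o["q"][5].round(2))
def snap(n):
    i=cams.camera_info("wrist");im=cams.camera("wrist");cv2.imwrite(f"pics/{n}.png",im[...,::-1]);return i
E
python3 - <<'E'
from h import *
rep();i=snap("w1");import json;json.dump([np.array(i["intrinsics"]).tolist(),np.array(i["pose"]).tolist()],open("w1.json","w"))
p=robot.get_obs()["position"]
print("tip px",proj(i,p-[0,0,.07]),"axis px",proj(i,[*C,.1065]))
E
```

```text
time: 0.72
position: [0.3601, -0.2912, 0.292]
tool_rot: [0.973, 0.231, 0.0, -0.0]
ft_force: [0.3, -0.2, 1.7]
grip_width: 0.045
grip_force: 0.0
time: 1.35
position: [0.4394, -0.0259, 0.2922]
tool_rot: [0.973, 0.231, 0.0, 0.0]
ft_force: [-0.3, -0.9, 0.0]
grip_width: 0.0015
grip_force: 0.0
time: 1.85
position: [0.5028, 0.1865, 0.292]
tool_rot: [0.973, 0.231, -0.0, 0.0]
ft_force: [-0.2, -0.7, 0.5]
grip_width: 0.0008
grip_force: 0.0
time: 2.48
position: [0.5023, 0.1847, 0.2918]
tool_rot: [0.772, 0.635, -0.0, -0.0]
ft_force: [-0.3, -0.0, 0.7]
grip_width: 0.0002
grip_force: 0.0
time: 3.1
position: [0.5023, 0.1846, 0.2918]
tool_rot: [0.417, 0.909, -0.0, -0.0]
ft_force: [-0.4, 0.0, -0.8]
grip_width: 0.0003
grip_force: 0.0
time: 3.48
position: [0.5014, 0.1844, 0.2507]
tool_rot: [0.42, 0.908, -0.001, -0.002]
ft_force: [-0.4, -0.0, -0.0]
grip_width: 0.0005
grip_force: 0.0
t 3.48 pos [0.5014 0.1844 0.2507] yaw 130.4 want 130.54000000000002 tilt [-0.005 -0.001 -1.   ]
radial mm 40.9 tang mm -27.5 F [-0.41 -0.02 -0.02] w 0.0005 q6 -0.56
tip px [283.46565574 265.00124854] axis px [230.11741816 253.82882612]
```

View pics/w1.png

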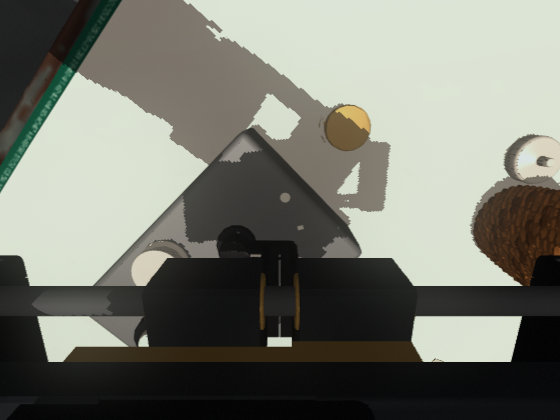

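Wrist view: hub at about (237,241), lever running right to (297,247), off dot at (285,197), with the closed fingers just below. I'll check the axis against it.

```bash
python3 - <<'E'
from h import *
i=cams.camera_info("wrist");print(np.array(i["intrinsics"]).round(1).tolist(),np.array(i["pose"]).round(3).tolist())
for n,p,z in[("hub",(237,241),.1065),("levend",(297,247),.1065),("dot",(285,197),.08),("bar1",(300,227),.08),("spool",(152,270),.102)]:print(n,ray(i,p,z).round(4))
p=robot.get_obs()["position"]
for dz in(0,-.02,-.07):
  for s in(-.015,.015):
    print(dz,s,proj(i,p+[s*.76,s*.649,dz]).round(0))
E
```

```text
[[325.5, 0.0, 279.2], [0.0, 325.5, 209.5], [0.0, 0.0, 1.0]] [[0.762, 0.621, 0.183, 0.45], [0.648, -0.73, -0.217, 0.244], [-0.002, 0.284, -0.959, 0.345], [0.0, 0.0, 0.0, 1.0]]
hub [0.4869 0.1489 0.1065]
levend [0.5261 0.1757 0.1065]
dot [0.4971 0.1956 0.08  ]
bar1 [0.5243 0.1837 0.08  ]
spool [0.4501 0.0816 0.102 ]
0 -0.015 [240. 354.]
0 0.015 [327. 354.]
-0.02 -0.015 [245. 318.]
-0.02 0.015 [320. 318.]
-0.07 -0.015 [255. 263.]
-0.07 0.015 [309. 263.]
```

```bash
python3 -m crank '[[0,0,2,0,0,0,1],[0,0,2,0,0,0,1],[0,0,2,0,0,0,1],[0,0,0,0,0,0,1]]' >/dev/null
python3 -m crank '[[0,0,1,0,0,0,1],[0,0,1,0,0,0,1],[0,0,1,0,0,0,1],[0,0,0,0,0,0,1],[0,0,0,0,0,0,1]]' >/dev/null
python3 - <<'E'
from h import *
rep();i=snap("w2")
E
```

```text
t 4.65 pos [0.5027 0.1847 0.1622] yaw 130.4 want 130.54000000000002 tilt [ 0.  0. -1.]
radial mm 42.0 tang mm -26.8 F [ 0.26  0.1  -0.09] w 0.0005 q6 -0.56
```

View pics/w2.png

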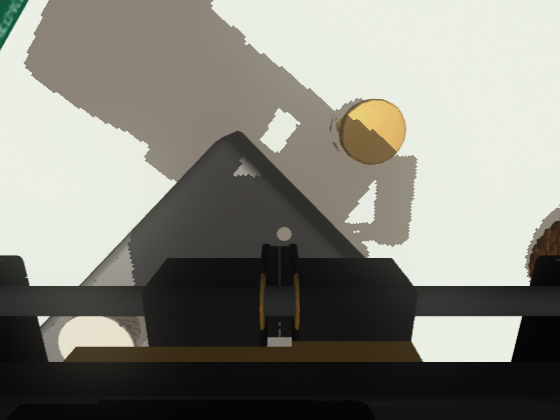

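Fingertips are down beside the lever, on the off-dot side (dot at (284,234), tips at about (280,245)). Now I approach gently.

```bash
for k in 1; do python3 -m crank '[[-0.3,0,0,0,0,0,1],[-0.3,0,0,0,0,0,1],[-0.3,0,0,0,0,0,1],[0,0,0,0,0,0,1]]' | grep force; done
python3 -c "from h import *;rep()"
python3 -m crank '[[-0.1,0,0,0,0,0,1],[-0.1,0,0,0,0,0,1],[-0.1,0,0,0,0,0,1],[0,0,0,0,0,0,1]]' | grep ft_force
python3 -m crank '[[-0.1,0,0,0,0,0,1],[-0.1,0,0,0,0,0,1],[0,0,0,0,0,0,1]]' | grep ft_force
python3 - <<'E'
from h import *
rep()
im=cams.camera("top")[160:260,220:370,::-1]
cv2.imwrite("pics/c1.png",cv2.convertScaleAbs(cv2.resize(im,None,fx=5,fy=5,interpolation=cv2.INTER_CUBIC),alpha=1.8))
cv2.imwrite("pics/s1.png",cv2.resize(cams.camera("side")[170:280,200:320,::-1],None,fx=5,fy=5,interpolation=cv2.INTER_CUBIC))
E
```

```text
ft_force: [-0.3, 1.1, -0.1]
grip_force: 0.0
t 5.2 pos [0.5088 0.1775 0.1623] yaw 130.4 want 130.54000000000002 tilt [ 0.  0. -1.]
radial mm 42.0 tang mm -17.4 F [-0.28  1.14 -0.09] w 0.0004 q6 -0.58
ft_force: [-0.6, 0.8, 0.6]
ft_force: [0.5, -0.6, -0.3]
t 6.08 pos [0.5118 0.1739 0.1623] yaw 130.4 want 130.54000000000002 tilt [ 0. -0. -1.]
radial mm 41.9 tang mm -12.7 F [ 0.48 -0.63 -0.27] w 0.0005 q6 -0.58
```

View pics/s1.png

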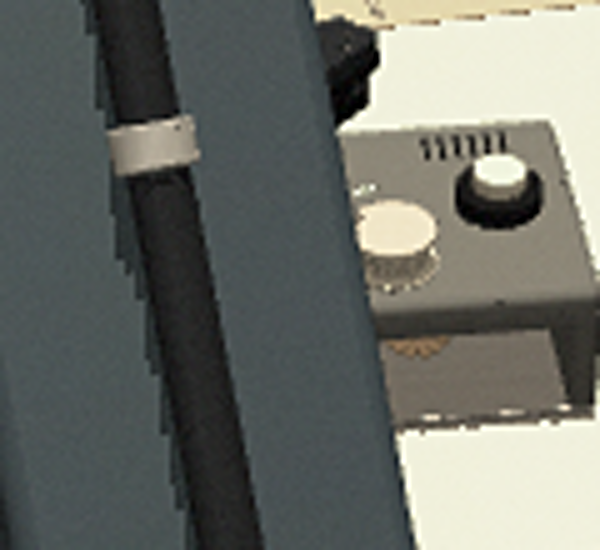

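```bash

python3 -m crank '[[-0.22,0.067,0,0,0,0.0524,1],[-0.22,0.067,0,0,0,0.0524,1],[-0.22,0.067,0,0,0,0.0524,1],[0,0,0,0,0,0,1]]' | grep ft_force
python3 -m crank '[[-0.11,0.033,0,0,0,0.0262,1],[-0.11,0.033,0,0,0,0.0262,1],[0,0,0,0,0,0,1]]'  | grep ft_force; python3 -c "from h import *;rep(57)"
python3 -m crank '[[-0.11,0.033,0,0,0,0.0262,1],[-0.11,0.033,0,0,0,0.0262,1],[0,0,0,0,0,0,1]]'  | grep ft_force
python3 -m crank '[[-0.11,0.033,0,0,0,0.0262,1],[-0.11,0.033,0,0,0,0.0262,1],[0,0,0,0,0,0,1]]'  | grep ft_force
python3 -m crank '[[-0.11,0.033,0,0,0,0.0262,1],[-0.11,0.033,0,0,0,0.0262,1],[0,0,0,0,0,0,1]]'  | grep ft_force; python3 -c "from h import *;rep(66)"
```

```text
ft_force: [0.1, 0.2, 0.4]
ft_force: [-0.1, -0.1, -0.4]
t 7.05 pos [0.5189 0.1684 0.1622] yaw 118.4 want 118.54 tilt [-0.  0. -1.]
radial mm 42.0 tang mm -12.9 F [-0.1  -0.13 -0.36] w 0.0006 q6 -0.39
ft_force: [-1.1, 1.9, 0.7]
ft_force: [0.1, 1.2, -0.4]
ft_force: [0.6, 0.4, 0.2]
t 8.18 pos [0.5237 0.163  0.1623] yaw 109.4 want 109.54 tilt [ 0. -0. -1.]
radial mm 42.2 tang mm -12.6 F [0.61 0.36 0.25] w 0.0006 q6 -0.24
```

```bash
cat >>h.py <<'E'
def av(th,n=6):
    L=[]
    for _ in range(n): cams.camera("top");L.append(robot.get_obs()["ft_force"])
    f=np.mean(L,0);az=np.radians(90+YAW-th);u=np.array([np.cos(az),np.sin(az)]);t=np.array([u[1],-u[0]])
    print(th,"Ft",(f[:2]@t).round(2),"Fr",(f[:2]@u).round(2),"t",robot.get_obs()["time"])
E
python3 -c "from h import *;av(66,8)"
python3 -m crank '[[-0.11,0.033,0,0,0,0.0262,1],[0,0,0,0,0,0,1]]'  >/dev/null; python3 -c "from h import *;av(67.5)"
python3 -m crank '[[-0.11,0.033,0,0,0,0.0262,1],[0,0,0,0,0,0,1]]'  >/dev/null; python3 -c "from h import *;av(69)"
python3 -m crank '[[-0.11,0.033,0,0,0,0.0262,1],[0,0,0,0,0,0,1]]'  >/dev/null; python3 -c "from h import *;av(70.5)"
python3 -m crank '[[-0.11,0.033,0,0,0,0.0262,1],[0,0,0,0,0,0,1]]'  >/dev/null; python3 -c "from h import *;av(72)"
```

```text
66 Ft -0.3 Fr 0.27 t 8.575
67.5 Ft -0.34 Fr 0.24 t 9.125
69 Ft -0.05 Fr 0.05 t 9.675
70.5 Ft 0.01 Fr 0.3 t 10.225
72 Ft 0.03 Fr 0.14 t 10.775
```

```bash
python3 - <<'E'
from h import *
a=cams.camera("top")[160:260,220:370,::-1];b=cams.camera("wrist")[150:350,180:380,::-1]
f=lambda m,h:cv2.resize(m,None,fx=h/m.shape[0],fy=h/m.shape[0],interpolation=cv2.INTER_CUBIC)
cv2.imwrite("pics/m1.png",cv2.convertScaleAbs(np.hstack([f(a,300),f(b,300)]),alpha=1.9))
E
```

```text
(no output)
```

View pics/m1.png

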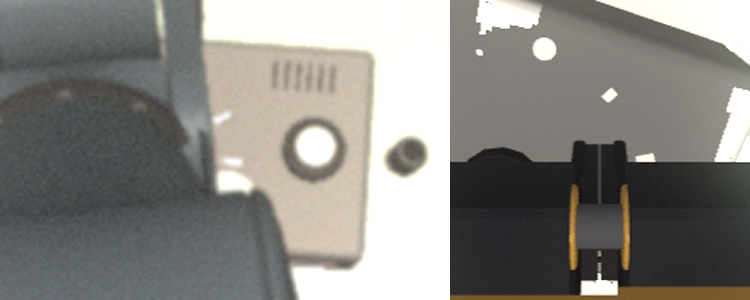

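The top view is blocked by the arm. The wrist view shows the fingertips past bar 2 with the lever hidden ahead of them. I'll continue by feel.

```bash

python3 -m crank '[[-0.11,0.033,0,0,0,0.0262,1],[-0.11,0.033,0,0,0,0.0262,1],[0,0,0,0,0,0,1]]'  >/dev/null; python3 -c "from h import *;av(75)"
python3 -m crank '[[-0.11,0.033,0,0,0,0.0262,1],[-0.11,0.033,0,0,0,0.0262,1],[0,0,0,0,0,0,1]]'  >/dev/null; python3 -c "from h import *;av(78)"
for k in 79.5 81 82.5 84; do python3 -m crank '[[-0.11,0.033,0,0,0,0.0262,1],[0,0,0,0,0,0,1]]'  >/dev/null; python3 -c "from h import *;av($k)"; done; python3 -c "from h import *;rep(84)"
```

```text
75 Ft -0.15 Fr -0.14 t 11.55
78 Ft -0.07 Fr 0.45 t 12.225
79.5 Ft 0.03 Fr -0.17 t 12.775
81 Ft -0.1 Fr -0.31 t 13.325
82.5 Ft 0.36 Fr 0.17 t 13.875
84 Ft -0.92 Fr -0.51 t 14.425
t 14.43 pos [0.5299 0.1512 0.1623] yaw 91.4 want 91.54 tilt [-0.  0. -1.]
radial mm 42.1 tang mm -13.0 F [-1.17  0.54  0.58] w 0.0005 q6 0.05
```

```bash

for k in 85.5 87 88.5 90; do python3 -m crank '[[-0.11,0.033,0,0,0,0.0262,1],[0,0,0,0,0,0,1]]'  >/dev/null; python3 -c "from h import *;av($k,5)"; done
```

```text
85.5 Ft -2.07 Fr -0.38 t 14.925
87 Ft -1.64 Fr -0.71 t 15.425
88.5 Ft -1.19 Fr -0.94 t 15.925
90 Ft -1.23 Fr -1.09 t 16.425
```

```bash

for k in 91.5 93; do python3 -m crank '[[-0.11,0.033,0,0,0,0.0262,1],[0,0,0,0,0,0,1]]'  >/dev/null; python3 -c "from h import *;av($k,5)"; done
```

```text
91.5 Ft -1.26 Fr -0.48 t 16.925
93 Ft -0.95 Fr -0.08 t 17.425
```

```bash

for k in 94.5 96; do python3 -m crank '[[-0.11,0.033,0,0,0,0.0262,1],[0,0,0,0,0,0,1]]'  >/dev/null; python3 -c "from h import *;av($k,5)"; done
```

```text
94.5 Ft -0.07 Fr -0.45 t 17.925
96 Ft 0.34 Fr -0.09 t 18.425
```

Released at about 94° as predicted, so the lever should be at bar 4. Now I back off, rise and move toward the button.

```bash

python3 -m crank '[[0.7,0,0,0,0,0,1],[0.7,0,0,0,0,0,1],[0,0,-2,0,0,0,1],[0,0,-4,0,0,0,1],[0,0,-4,0,0,0,1]]' >/dev/null
python3 - <<'E'
from h import *
from scipy.spatial.transform import Rotation as Ro
o=robot.get_obs();R=Ro.from_quat(o["tool_rot"]).as_matrix();print(o["position"],o["time"]);print("to button, tool cm",R.T@(np.array([.491,.0204,.26])-o["position"])*100)
E
```

```text
[0.53440951 0.15646703 0.26302483] 19.05
to button, tool cm [-14.17345188  -1.75983944   0.30651521]
```

```bash

python3 -m crank '[[-4.7,-0.6,0,0,0,0,1],[-4.7,-0.6,0,0,0,0,1],[-4.7,-0.6,0,0,0,0,1],[0,0,0,0,0,0,1],[0,0,0,0,0,0,1]]' >/dev/null
python3 - <<'E'
from h import *
i=snap("w3");o=robot.get_obs();print(o["position"],o["time"])
print("axis px",proj(i,[*C,.1065]),"btn px",proj(i,[.491,.0204,.102]))
for th in(90,120,150):
  a=np.radians(90+YAW-th);print(th,proj(i,[C[0]+.05*np.cos(a),C[1]+.05*np.sin(a),.1065]))
E
```

```text
[0.49128399 0.02144383 0.26235674] 19.725
axis px [246.51833877  60.01334887] btn px [280.95520295 213.33488326]
90 [317.58147221  51.54473403]
120 [310.90478798  90.52435591]
150 [288.16330806 119.60802329]
```

View pics/w3.png

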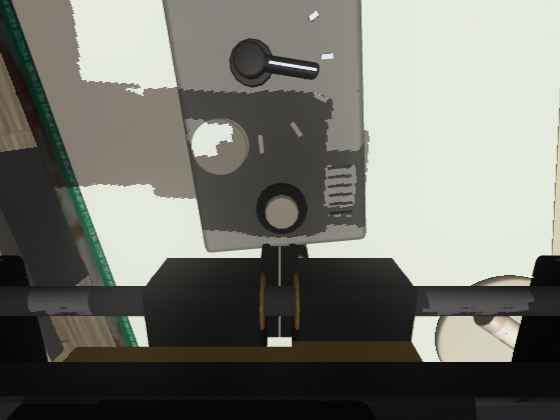

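The wrist view shows the lever from the hub at (252,61) to its end at (318,71). Bars 2–6 are at (313,16), (327,57), (320,97), (296,129) and (261,144). The lever seems short of bar 4, so I'll compute its angle.

```bash
python3 - <<'E'
from h import *
i=cams.camera_info("wrist");im=cv2.imread("pics/w3.png")
M=np.array([ray(i,p,.08)[:2] for p in[(313,16),(327,57),(320,97),(296,129),(261,144)]])
az=lambda v:np.degrees(np.arctan2(v[1],v[0]))
for m in M:print("bar",90+YAW-az(m-C),np.hypot(*(m-C)))
A=np.c_[2*M,np.ones(5)];print("fit",np.linalg.lstsq(A,(M**2).sum(1),rcond=None)[0][:2])
g=im.min(2);mask=(g>130).astype(np.uint8);mask[:58]=0;mask[80:]=0;mask[:,:255]=0;mask[:,322:]=0
ys,xs=np.nonzero(mask);print(len(xs))
P=np.array([ray(i,(x,y),.1065)[:2] for x,y in zip(xs,ys)])
vx,vy,x0,y0=cv2.fitLine(P.astype(np.float32),cv2.DIST_HUBER,0,1e-4,1e-4).ravel()
s=np.sign(vx);print("lever dir",90+YAW-az((vx*s,vy*s)),"through",x0,y0,xs.min(),xs.max(),ys.min(),ys.max())
E
```

```text
bar 60.589258017824875 0.05923032272932593
bar 90.16197754959289 0.06018397565770012
bar 118.70588256560796 0.06006470718838135
bar 148.76519349143737 0.060313439511543415
bar 178.88802090161022 0.060537698695694295
fit [0.48840478 0.13613279]
153
lever dir 104.15695 through 0.5206746 0.12746437 269 321 58 70
```

```bash

python3 -m crank '[[4.7,0.6,0,0,0,0,1],[4.7,0.6,0,0,0,0,1],[4.7,0.6,0,0,0,0,1],[0,0,0,0,0,0,1]]' >/dev/null
python3 -c "from h import *;rep(96);snap('w4')"
python3 - <<'E'
import cv2
a=cv2.imread("pics/w3.png");print(cv2.imread("pics/w4.png").shape)
E
python3 -m crank '[[0,0,4,0,0,0,1],[0,0,4,0,0,0,1],[0,0,2,0,0,0,1],[0,0,0,0,0,0,1]]' | grep ft_force
python3 -c "from h import *;rep(96)"
```

```text
t 20.23 pos [0.5353 0.1603 0.2622] yaw 79.7 want 79.54 tilt [ 0.002  0.001 -1.   ]
radial mm 42.1 tang mm -31.4 F [-0.3  -0.97 -0.16] w 0.0008 q6 0.27
(420, 560, 3)
ft_force: [0.1, -0.4, 0.7]
t 20.77 pos [0.5331 0.1553 0.1607] yaw 79.3 want 79.54 tilt [-0.005 -0.001 -1.   ]
radial mm 40.9 tang mm -26.2 F [ 0.11 -0.41  0.69] w 0.0004 q6 0.27
```

```bash

python3 -m crank '[[-0.4,0,0,0,0,0,1],[-0.4,0,0,0,0,0,1],[-0.3,0,0,0,0,0,1],[-0.2,0,0,0,0,0,1],[0,0,0,0,0,0,1]]' >/dev/null; python3 -c "from h import *;rep(96);av(96,4)"
for k in 97.5 99; do python3 -m crank '[[-0.11,0.033,0,0,0,0.0262,1],[0,0,0,0,0,0,1]]'  >/dev/null; python3 -c "from h import *;av($k,4)"; done;python3 -c "from h import *;rep(99)"
```

```text
t 21.4 pos [0.5322 0.143  0.1625] yaw 79.3 want 79.54 tilt [ 0.  0. -1.]
radial mm 42.2 tang mm -13.9 F [-0.26  1.3  -0.81] w 0.0001 q6 0.25
96 Ft -0.19 Fr -0.33 t 21.6
97.5 Ft -0.18 Fr -0.39 t 22.05
99 Ft -0.07 Fr 0.18 t 22.5
t 22.5 pos [0.5324 0.1408 0.1623] yaw 76.4 want 76.54 tilt [-0. -0. -1.]
radial mm 42.1 tang mm -14.0 F [ 0.3  -0.79  0.88] w 0.0007 q6 0.29
```

```bash

for k in 100.5 102 103.5; do python3 -m crank '[[-0.11,0.033,0,0,0,0.0262,1],[0,0,0,0,0,0,1]]'  >/dev/null; python3 -c "from h import *;av($k,4)"; done
python3 -m crank '[[0.7,0,0,0,0,0,1],[0.7,0,0,0,0,0,1],[0,0,-2,0,0,0,1],[0,0,-4,0,0,0,1],[0,0,-4,0,0,0,1]]' >/dev/null
python3 - <<'E'
from h import *
from scipy.spatial.transform import Rotation as Ro
o=robot.get_obs();R=Ro.from_quat(o["tool_rot"]).as_matrix();print(o["position"],o["time"]);print("to button, tool cm",R.T@(np.array([.491,.0204,.26])-o["position"])*100)
E
```

```text
100.5 Ft 0.08 Fr 0.01 t 22.95
102 Ft -0.07 Fr 0.1 t 23.4
103.5 Ft 0.01 Fr 0.0 t 23.85
[0.53673608 0.15128829 0.2630084 ] 24.475
to button, tool cm [-13.86209515  -0.27527265   0.30392737]
```

```bash

python3 -m crank '[[-4.6,-0.1,0,0,0,0,1],[-4.6,-0.1,0,0,0,0,1],[-4.6,-0.1,0,0,0,0,1],[0,0,0,0,0,0,1],[0,0,0,0,0,0,1]]' >/dev/null
python3 - <<'E'
from h import *
i=snap("w5");o=robot.get_obs();print(o["position"],o["time"])
print("axis px",proj(i,[*C,.1065]),"btn px",proj(i,[.491,.0204,.102]))
for th in(90,105,120,135):
  a=np.radians(90+YAW-th);print(th,proj(i,[C[0]+.05*np.cos(a),C[1]+.05*np.sin(a),.1065]))
E
```

```text
[0.4915126  0.02137832 0.26235213] 25.15
axis px [225.47283505  66.18924286] btn px [280.61267145 213.13875563]
90 [294.54020559  47.691209  ]
105 [296.2990589   67.89164055]
120 [293.25868065  87.34228203]
135 [285.83355171 104.81731856]
```

View pics/w5.png

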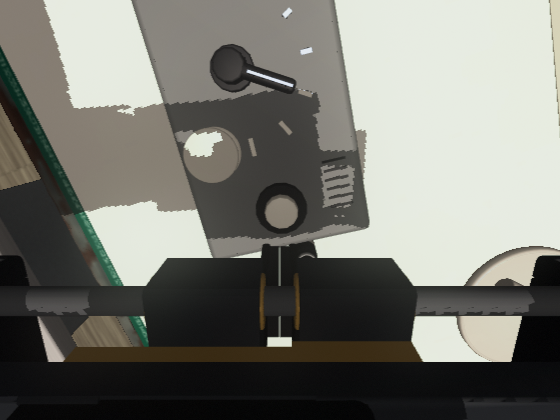

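The lever now ends at (295,87), which matches the 120° prediction (293,87), so it is on bar 4. The button top at (282,211) is also on target, so I press it next.

```bash

python3 -m crank '[[0,0,3,0,0,0,1],[0,0,3,0,0,0,1],[0,0,1.7,0,0,0,1],[0,0,0.8,0,0,0,1],[0,0,0,0,0,0,1]]' | egrep "^pos|ft_f"
for k in 1 2 3 4; do python3 -m crank '[[0,0,0.1,0,0,0,1],[0,0,0.1,0,0,0,1],[0,0,0,0,0,0,1]]' | egrep "^pos|ft_f"; done
```

```text
position: [0.4912, 0.0213, 0.177]
ft_force: [0.1, 0.3, -0.1]
position: [0.4912, 0.0205, 0.1756]
ft_force: [-0.4, -0.3, 0.1]
position: [0.4909, 0.0205, 0.1731]
ft_force: [0.8, 0.1, -0.6]
position: [0.491, 0.0205, 0.1713]
ft_force: [-0.6, -0.3, 1.8]
position: [0.491, 0.0205, 0.1693]
ft_force: [-0.1, 0.4, 3.4]
```

```bash

for k in 1 2 3; do python3 -m crank '[[0,0,0.1,0,0,0,1],[0,0,0.1,0,0,0,1],[0,0,0,0,0,0,1]]' | egrep "^pos|ft_f"; done
```

```text
position: [0.491, 0.0205, 0.1673]
ft_force: [-0.6, -0.2, 3.8]
position: [0.4911, 0.0205, 0.1655]
ft_force: [-0.4, -0.5, 5.9]
position: [0.4911, 0.0204, 0.165]
ft_force: [-3.4, -0.8, 19.6]
```

Bottomed out: the force jumped and travel stopped. Now I release and rise clear.

```bash

python3 -m crank '[[0,0,0,0,0,0,1],[0,0,-0.3,0,0,0,1],[0,0,-0.5,0,0,0,1],[0,0,-1,0,0,0,1],[0,0,-3,0,0,0,1]]' | egrep "^pos|ft_f"
python3 -m crank '[[0,0,-4,0,0,0,1],[0,0,-1,0,0,0,1],[0,0,0,0,0,0,1],[0,0,0,0,0,0,1]]' | egrep "time|^pos|ft_f"
python3 -c "from h import *;snap('w6')"
```

```text
position: [0.49, 0.0207, 0.2106]
ft_force: [-0.0, 0.5, 0.2]
time: 29.52
position: [0.4902, 0.0207, 0.2601]
ft_force: [0.5, 0.3, -0.7]
```

View pics/w6.png

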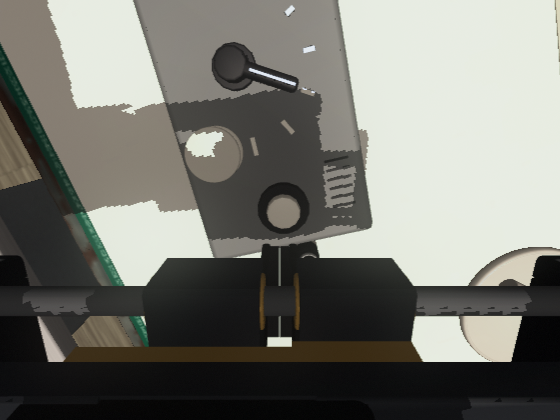

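The lever is still on bar 4, with its end at (297,86). The button is up and the spool and lamp have not moved.

```bash
python3 -c "from rig import ticket;print(ticket.hand_in())"
```

```text
the job is handed in; nothing more can be done
None
```

The job is handed in at about 29.5 s: the timer lever is on the fourth bar, and the start button was pressed fully down (peak about 20 N) and is back up. The last wrist picture shows the lamp and spool in place; I did not check the other bystanders again.

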